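# Hold the collection box unlatched with its key

## Robot

A 6-joint arm with a two-finger parallel gripper is mounted at the origin on the work surface. World frame = base frame: x ahead of the robot, y to its left, z up, the work surface at z = 0. Lengths are in m, angles in rad, forces in N, time in s.
With the tool pointing down it reaches from about 0.35 to 0.775 m from the base axis. Payload 7.3 kg.
Tool frame: the origin (TCP) lies at the very end of the fingers, on their centre line; the grasp point (between the pads) lies robot.pinch_z behind it (robot.pinch_z is the distance from the TCP to the grasp point, in m); y points along the fingers, z is the direction in which the jaws open and shut, and the axes are right-handed (so a half turn about y gives the same grasp; the last joint's range is limited). The gripper opens to 92 mm and grips with 3 to 60 N. Pads are 19 mm wide; open, the fingers measure 130 mm over their backs; the gripper's body (75 mm by 190 mm) begins 47 mm behind the grasp point.
Start: joints at [1.094, 0.342, 1.524, -0, 1.275, -0.146], TCP at [0.171, 0.497, 0.227] pointing down, gripper open.
Joint ranges: [-2.53, 2.53], [-0.77, 2.02], [0.04, 2.7], [-1, 4.14], [0.28, 2.66], [-3.11, 3.11]. Speed limits (rad/s): [2.57, 2.57, 3.14, 3.14, 3.14, 3.14].

## Interface

Orientations are given as [roll, pitch, yaw] about the fixed x, y, z axes, in that order (R = Rz(yaw) Ry(pitch) Rx(roll)).
In Python, from cell import status, viewer, robot gives the robot as it stands. The module is installed in compiled form; this text tells all that it offers.
- The arm moves only by the shell command python3 -m pendant 'ROWS' [FORCE]. ROWS is JSON, a list that holds one entry, the list of rows, each a list of 7 numbers: the shift along the tool's x, y, z in cm, then the turn, a rotation vector about the tool's x, y, z in rad, then the finger opening in cm, from 0 to 9.18. A call has 1 to 20 rows; each row is the pose to reach, as a shift and turn from the pose commanded when the call began, along the tool's axes at that moment; what a row does not reach only later rows make up. A row lasts 1/10 s, in which the tool goes at most 50 mm and 8.59 degrees, less where a joint would pass 70% of its speed; a pose out of reach is approached as far as the arm can. A call with a gripper value outside its range is refused whole. The fingers move at their own pace and stop on an object; FORCE is the grip in N (left out, the last holds). Time passes only in rows, so rows that repeat a pose let the fingers close. It gives the time, the measured TCP pose, the force and the opening at its end, in the units of the state.
- status.observe(): the state, without advancing time (a new reading comes with each control period).
- viewer.read_camera(name): name is "side" or "top"; returns a dict with "image" (400x640x3 uint8, red, green, blue), "range_z" (400x640 float32, m along the optical axis (not along the pixel's ray), 0 where there is no reading), "fx", "fy", "cx", "cy" (pixels), "camera_from_world" (4x4, takes a point from world to camera coordinates). Camera axes: x right, y up, looking along -z (the intrinsics and any distortion apply to the point x, -y, -z); pixel columns grow to the right and rows downward; lengths in m; the calibration is good to about 2 mm. A picture is of the moment at which its call begins.
- robot.hand_in(): hands the job in, once; it reports no verdict.
The state is a dict: "time": time; "qpos": joint angles; "qvel": joint speeds; "joint_efforts": joint torques, N m; "tool_pos": TCP position; "tool_rot": TCP orientation; "contact_force": force on the tool from outside, world axes, zero at the start; "torque": the same for the moment, N m; "opening": finger opening in m.
Only numpy, scipy, OpenCV 4.12 (cv2) and the standard library are available. Lean on these libraries where they do the work, as an engineer would, in place of code of your own. Each camera call takes 0.05 s, during which the arm holds its last target. There are 200 camera calls.

## Task

Hold the latch of the steel collection box open for a colleague: pull the round-headed key out of the wooden key block, push it blade down into the lock on the lid until its collar sits on the lock, easing it past the sticky pins with small wiggles along the slot instead of forcing it, then turn it a full quarter clockwise. The lock springs back, so finish while still gripping the key, fully in and turned. Leave the other keys in the block and everything else where it stands.

Things in the scene. Friction and masses are not known exactly. Their poses are not given: they have to be found in the camera images.
- cashbox: grey steel collection box, 170 (x, front to back) x 240 x 100 mm tall, fixed to the table; origin under its middle, z up, x to its back. On the lid a coin slot and a folded wire handle, both behind the lock and under 10 mm high; the lock is 45 mm in front of the box's middle
- keyway (a point): centre of the keyway's mouth on the lock's face, 104 mm above the table; axes as the box. A vertical slot 15 mm long (x) and 6 mm wide (y), mouth chamfered 1.5 mm; 15 x 5.2 mm deeper down. The steel collar round it, 41 mm across, stands 0.5 mm above the face. A key can turn only when it is within about 3 mm of fully in
- pins (a point): on the keyway's axis, between its two sticky pins: ledges 2 mm into the slot's ends (its x), 18 and 27 mm below the face. A key pressed straight down stops on them. Wiggled to and fro along the slot (x) by its full 1.5 mm play each way, pressed down lightly (under 15 N), it pushes them aside and passes. Over 60 N between key and lock is forcing
- plug (a joint): turn of the lock plug (rad): 0 at rest, growing clockwise seen from above, stop at 1.571; a spring turns it back (0.03 N m at 0, 0.08 N m at 1.571). The key has about 0.15 rad of play either way in it
- round_head (a point): centre of the round-headed key's head: black plastic disc on edge, 28 mm across, 10 mm thick. Axes: z up the key, x in the disc's plane, y through its thickness. Under the disc a black collar, 18 x 9 mm, 10 mm tall. The key weighs about 45 g and stands upright in one of the three slots of the block at the start
- round_seat (a point): same key, same axes: centre of the collar's underside, 24 mm below round_head. It sits on the block's top at the start and on the lock's face when fully in. The steel blade below it is 34 mm long, 12 mm wide (x), 4 mm thick (y), with rounded tip; it fits the keyway either way round, its x along the keyway's x
- round_tip (a point): same key, same axes: lower end of the blade, 34 mm below round_seat
- keyblock_top (a point): centre of the top of the wooden key block (50 x 176 x 45 mm tall, fixed), y along its length. Slots at this point and 55 mm to either side along y hold the three keys in any order, blades down, flat faces of the heads towards the block's x. Keys pull straight up out of it
- square_head (a point): centre of the head of the square-headed key (20 x 10 x 20 mm tall, black plastic), else like the round one; leave it in the block
- slim_head (a point): centre of the head of the narrow-headed key (14 x 10 x 34 mm tall, black plastic), else like the round one; leave it in the block
- tin_a: empty steel tin, 74 mm across, 110 mm tall, standing between box and block; origin at its foot
- jar: glass jar with steel lid, 64 mm across, 85 mm tall; origin at its foot
- mug: white mug, 80 mm across, 85 mm tall; origin at its foot
- tape: roll of tape lying flat, 76 mm across, 24 mm tall, behind the key block; origin at its underside
- matches: small cardboard box lying flat, 35 x 53 x 15 mm, in front of the key block; origin at its underside
Things that resemble listed ones, but are neither listed nor needed, are in the scene too. What is shaped like the part that bears round_head but green is not meant.

How it is judged:
On the way, in this order (a step that is already met when the one before it is completed fails the run):
1. the round-headed key is drawn out of the block (z of round_tip in the frame of keyblock_top above 0.003 m), for 0.1 s.
2. the key is fully in the lock, not yet turned (z of round_seat in the frame of keyway between -0.003 and 0.003 m and horizontal distance between round_seat and keyway below 0.004 m and value of joint plug below 0.4 rad), for 0.1 s.
3. the plug is turned a quarter clockwise (value of joint plug above 1.3 rad), for 0.2 s.
At the end, for the whole second after the job is handed in: through the last second the fingers grip the round-headed key (over 2 N), its collar is on the lock's face (within 4 mm, centred within 5 mm, upright within 0.15 rad) and the plug stays turned at least 1.3 rad (of 1.571) clockwise (value of joint plug above 1.3 rad and z of round_seat in the frame of keyway between -0.003 and 0.004 m and horizontal distance between round_seat and keyway below 0.005 m and angle between the z axis of round_seat and the z axis of keyway, either way round below 0.15 rad and contact force between the fingers and key_round above 2 N); the arm keeps its last pose, push and grip.
It fails at once if the key is forced: more than 60 N between key and lock (contact force between key_round and cashbox above 60 N).
It fails at once if another key is pulled up or out of the block (distance of any of square_head, slim_head from where it was at the start of the episode above 0.012 m).
It fails at once if a bystander is tipped or pushed away (distance of any of tin_a, jar, mug, tape, matches from where it was at the start of the episode above 0.03 m).
It also fails if it takes over 61 s, if anything falls off the work surface, if the arm or the gripper's body presses on something with over 40 N, if the wrist force passes 120 N, or if a joint passes its speed limit or range.

## Working session

There is one attempt and no reset: what is moved stays moved. The work goes in short steps, Python scripts to look and compute and a shell command to move; the robot and the scene stay as the last step left them, time stands still between calls to the robot, and variables do not carry over. Pictures are saved under pics/ and viewed, about 8 in all and at most 12, crops included, and the job is handed in when it is done.

```bash
mkdir -p pics; cat > h.py <<'E'
import numpy as np, cv2
from cell import status, viewer, robot
def cam(n):
    return viewer.read_camera(n)
def px2w(d,u,v,z=None,r=None):
    T=np.linalg.inv(d["camera_from_world"])
    ray=np.array([(u-d["cx"])/d["fx"],-(v-d["cy"])/d["fy"],-1.])
    if z is None:
        if r is None: r=d["range_z"][int(round(v)),int(round(u))]
        return T[:3,:3]@(ray*r)+T[:3,3]
    w=T[:3,:3]@ray; return T[:3,3]+w*(z-T[2,3])/w[2]
def w2px(d,p):
    c=d["camera_from_world"]@np.r_[p,1]; return d["fx"]*c[0]/-c[2]+d["cx"], d["fy"]*-c[1]/-c[2]+d["cy"]
def crop(d,u0,v0,u1,v1,k,name):
    im=cv2.resize(d["image"][v0:v1,u0:u1],None,fx=k,fy=k,interpolation=cv2.INTER_CUBIC)
    cv2.imwrite("pics/"+name,im[:,:,::-1])
E
python3 - <<'E'
from h import *
ims=[]
for n in("top","side"):
    d=cam(n); print(n,{k:d[k] for k in d if k not in("image","range_z")}); cv2.imwrite(f"pics/{n}0.png",d["image"][:,:,::-1])
    np.savez(f"{n}0.npz",**d)
print(status.observe(),robot.pinch_z)
E
```

```text
top {'fx': 512.3153863367672, 'fy': 512.3153863367672, 'cx': 329.3138665388479, 'cy': 193.67103671602473, 'camera_from_world': array([[ 0.01218105, -0.99991556, -0.00452746,  0.03124806],
       [ 0.99486032,  0.01166404,  0.10058275, -0.56591384],
       [-0.10052144, -0.00572939,  0.9949184 , -1.27709705],
       [ 0.        ,  0.        ,  0.        ,  1.        ]])}
side {'fx': 427.27103295445926, 'fy': 427.27103295445926, 'cx': 317.13868381302535, 'cy': 200.3294147366043, 'camera_from_world': array([[ 0.83231052, -0.55426324, -0.00717373, -0.47851666],
       [ 0.29566827,  0.43296954,  0.8515384 , -0.27169891],
       [-0.46887043, -0.71086541,  0.52424316, -0.64442221],
       [ 0.        ,  0.        ,  0.        ,  1.        ]])}
{'time': 0.1, 'qpos': array([ 1.09398511e+00,  3.42664933e-01,  1.52491784e+00, -2.49828692e-06,
        1.27539404e+00, -1.46035864e-01]), 'qvel': array([ 0.00053088, -0.00180919, -0.00166829, -0.00136619,  0.00069741,
        0.00085922]), 'joint_efforts': array([ 1.06136962e-03, -4.32003629e+01, -2.44694334e+01,  7.18635810e-02,
        5.25584165e-02, -4.30656598e-05]), 'tool_pos': array([0.17033815, 0.49621781, 0.22610956]), 'tool_rot': array([-1.57216610e+00,  1.99055874e-04, -3.30774756e-01]), 'contact_force': array([-0.92458211,  0.06253818,  0.85665189]), 'torque': array([ 0.03390697, -0.01272316,  0.0175921 ]), 'opening': 0.0919982249794424} 0.0188
```

View pics/top0.png

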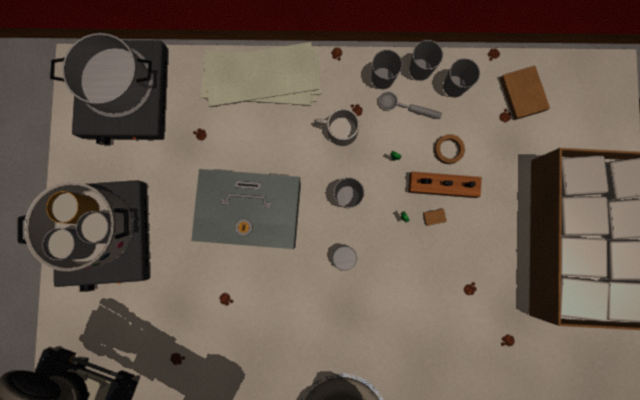

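View pics/side0.png

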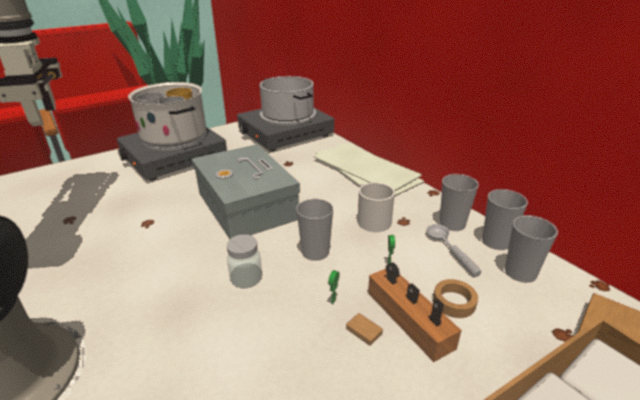

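The top view shows the key block at about (445,184) with three black keys near (425,181), (447,183) and (472,184). The lock is at (244,228). In the side view the keys are at (392,270), (413,293) and (436,310), and green decoys stand at (391,245) and (333,282). I'll crop close to choose between them.

```bash
python3 - <<'E'
from h import *
t=dict(np.load("top0.npz")); s=dict(np.load("side0.npz"))
f=lambda d,a,b,c,e,w,h:cv2.resize(d["image"][b:e,a:c],(w,h),interpolation=cv2.INTER_CUBIC)
A=f(s,360,250,470,360,600,600)
B=f(t,400,165,490,205,800,356)  # 8.9x
C=f(t,184,160,304,256,800,640)
cv2.imwrite("pics/c1.png",A[:,:,::-1])
D=np.vstack([B[:220+80],f(t,224,212,264,244,800,640)[170:470]])
cv2.imwrite("pics/c2.png",D[:,:,::-1])
# box plane fit
for (u,v) in [(425,181),(447,183),(472,184),(415,190),(437,192),(460,193),(244,228),(215,235),(285,235),(344,258),(348,200)]: print(u,v,px2w(t,u,v).round(4))
E
```

```text
425 181 [ 0.5935 -0.1954  0.086 ]
447 183 [ 0.5905 -0.2513  0.0758]
472 184 [0.4342 0.0305 1.3277]
415 190 [ 0.5756 -0.1775  0.0453]
437 192 [ 0.5712 -0.2327  0.0456]
460 193 [ 0.5699 -0.2917  0.0406]
244 228 [0.4739 0.2444 0.0794]
215 235 [0.4557 0.3094 0.1017]
285 235 [0.4578 0.1424 0.0992]
344 258 [0.4047 0.0005 0.0883]
348 200 [ 0.5517 -0.0104  0.0085]
```

View pics/c1.png

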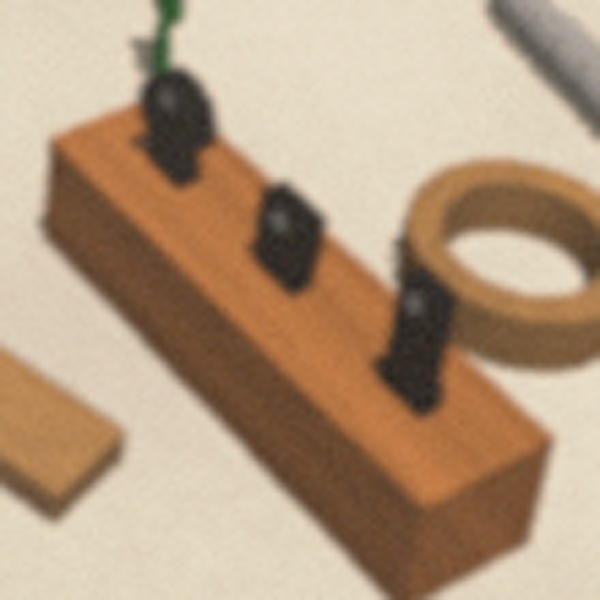

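View pics/c2.png

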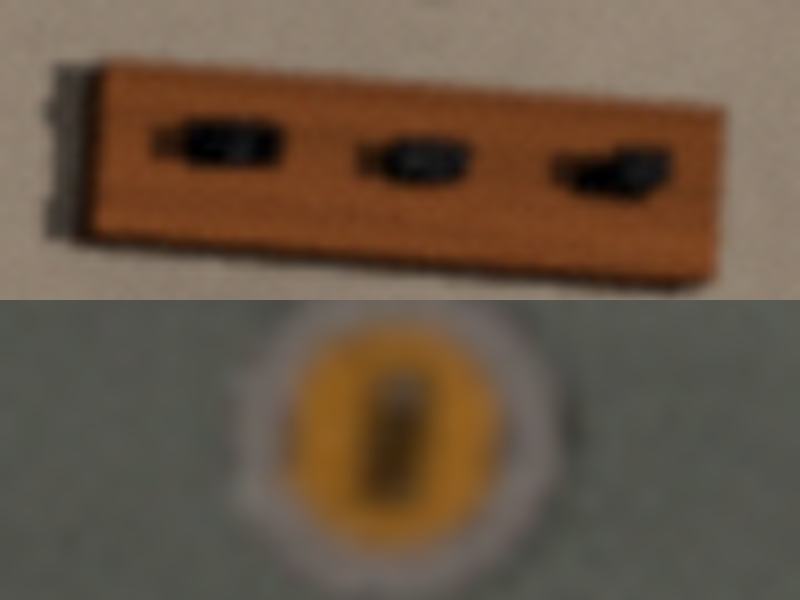

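The crop shows the round head at the block end nearest the tin, at (425,181) in the top view, with the square key in the middle and the slim key at the far end. The green ones are ruled out by colour. The lock slot is centred at about (243.9,227.5). Next I'll get exact poses.

```bash
python3 - <<'E'
from h import *
t=dict(np.load("top0.npz")); s=dict(np.load("side0.npz"))
c=np.array([px2w(t,u,v,z=.045)[:2] for u,v in [(411.6,172),(481.6,176.8),(480.4,195.9),(410.3,191.8)]])
print("block",c.round(4).tolist(),c.mean(0),[np.linalg.norm(c[i]-c[(i+1)%4]).round(4) for i in range(4)])
e=(c[0]+c[3]-c[1]-c[2])/2; yaw=np.arctan2(-e[0],e[1]); print("yaw",yaw); print("round",c.mean(0)+.055*e/np.linalg.norm(e))
print("lock slot",px2w(t,243.9,227.5,z=.104))
def cloud(d):
    v,u=np.mgrid[0:400,0:640]; r=d["range_z"]
    p=np.stack([(u-d["cx"])/d["fx"]*r,-(v-d["cy"])/d["fy"]*r,-r],-1); T=np.linalg.inv(d["camera_from_world"]); return p@T[:3,:3].T+T[:3,3]
P=cloud(t); 
def rect(lo,hi,z0,z1,P):
    m=np.all((P>np.r_[lo,z0])&(P<np.r_[hi,z1]),-1)
    k=cv2.morphologyEx(m.astype(np.uint8),cv2.MORPH_OPEN,np.ones((3,3)))>0
    r=cv2.minAreaRect(P[k][:,:2].astype(np.float32)); print(r,P[k].mean(0)); return P[k]
rect((.38,.1),(.65,.38),.09,.12,P); rect((.5,-.35),(.65,-.13),.03,.06,P)
# key heads in side and top
S=cloud(s)
for Q in(P,S):
    m=np.all((Q>[.55,-.23,.058])&(Q<[.63,-.16,.09]),-1); print(m.sum(),Q[m].min(0),Q[m].max(0),np.median(Q[m],0))
# bystander-ish heights: tin, jar
for n,(lo,hi) in dict(tin=((.5,-.06),(.62,.06)),jar=((.36,-.05),(.45,.06))).items():
    m=np.all((P>np.r_[lo,.07])&(P<np.r_[hi,.15]),-1); print(n,P[m].min(0),P[m].max(0))
# lid lines
g=cv2.cvtColor(t["image"],cv2.COLOR_RGB2GRAY)
for L in [((203,170),(300,177))]: pass
E
```

```text
block [[0.6213, -0.1692], [0.6111, -0.3455], [0.5627, -0.3417], [0.571, -0.1657]] [ 0.59150212 -0.25553228] [np.float64(0.1766), np.float64(0.0486), np.float64(0.1761), np.float64(0.0504)]
yaw -0.052421932074614805
round [ 0.59438401 -0.20060783]
lock slot [0.47435116 0.24042326 0.104     ]
((0.5212245583534241, 0.23898494243621826), (0.24632218480110168, 0.17524690926074982), 86.1557846069336) [0.52047299 0.2380502  0.10099718]
((0.5931977033615112, -0.2551817297935486), (0.17703554034233093, 0.050926294177770615), 86.23115539550781) [ 0.59195025 -0.25461465  0.04523523]
59 [ 0.59100576 -0.21348267  0.06111579] [ 0.60208232 -0.18733996  0.08602938] [ 0.59632165 -0.19970016  0.08091149]
181 [ 0.59209066 -0.21632383  0.05805448] [ 0.60529135 -0.18869898  0.08574066] [ 0.59455182 -0.20566429  0.07523223]
tin [ 0.52566433 -0.04544202  0.07083945] [0.59837632 0.02649591 0.11667973]
jar [ 0.37835181 -0.02616831  0.07901895] [0.43104908 0.02698337 0.09351369]
```

```bash
cat >> h.py <<'E'
from scipy.spatial.transform import Rotation as Ro
def plan(p,psi,cur=None):
    s=status.observe(); pos=s["tool_pos"]; R=Ro.from_euler("xyz",s["tool_rot"])
    G=Ro.from_euler("xyz",[-np.pi/2,0,psi])
    print("at",pos.round(4),s["tool_rot"].round(4),"F",s["contact_force"].round(1),"op",round(s["opening"],4),"t",s["time"])
    print("shift cm",(R.inv().apply(np.array(p)-pos)*100).round(2),"rv",(R.inv()*G).as_rotvec().round(3))
E
python3 -c "
from h import *
plan([.5945,-.2005,.20],-1.626)"
```

```text
at [0.1703 0.4962 0.2261] [-1.5722e+00  2.0000e-04 -3.3080e-01] F [-0.9  0.1  0.9] op 0.092 t 0.1
shift cm [ 62.75   2.67 -52.12] rv [1.000e-03 1.295e+00 1.000e-03]
```

```bash
python3 -m pendant '[[[15,0.5,-13,0,0.3,0,7],[30,1,-26,0,0.65,0,7],[30,1,-26,0,0.65,0,7],[30,1,-26,0,0.65,0,7],[45,2,-39,0,1,0,7],[45,2,-39,0,1,0,7],[62.75,2.67,-52.12,0,1.295,0,7],[62.75,2.67,-52.12,0,1.295,0,7],[62.75,2.67,-52.12,0,1.295,0,7],[62.75,2.67,-52.12,0,1.295,0,7],[62.75,2.67,-52.12,0,1.295,0,7],[62.75,2.67,-52.12,0,1.295,0,7],[62.75,2.67,-52.12,0,1.295,0,7],[62.75,2.67,-52.12,0,1.295,0,7],[62.75,2.67,-52.12,0,1.295,0,7],[62.75,2.67,-52.12,0,1.295,0,7],[62.75,2.67,-52.12,0,1.295,0,7],[62.75,2.67,-52.12,0,1.295,0,7],[62.75,2.67,-52.12,0,1.295,0,7],[62.75,2.67,-52.12,0,1.295,0,7]]]' 20
python3 - <<'E'
from h import *
plan([.5945,-.2005,.095],-1.626)
print(status.observe()["qpos"].round(3))
t=dict(np.load("top0.npz"));
P=lambda u,v:px2w(t,u,v,z=.1)
im=cv2.resize(t["image"][160:256,184:304],(800,640),interpolation=cv2.INTER_CUBIC)
d=cam("side"); im2=cv2.resize(d["image"][170:370,310:510],(600,600),interpolation=cv2.INTER_CUBIC)
cv2.imwrite("pics/s2.png",im2[:,:,::-1]); 
# lid yaw by edges: lid silhouette from Canny-fitted lines
hsv=cv2.cvtColor(t["image"],cv2.COLOR_RGB2HSV)
g=cv2.GaussianBlur(t["image"][...,0],(3,3),0).astype(float)  # red channel: box dark vs table bright
def edge(p,q,n):  # sample edge normal to line p-q
    p,q,n=map(np.array,(p,q,n)); out=[]
    for a in np.linspace(.1,.9,30):
        c=p+a*(q-p); k=np.arange(-6,6.1,.5)
        pr=cv2.remap(g.astype(np.float32),(c[0]+k*n[0]).astype(np.float32)[None],(c[1]+k*n[1]).astype(np.float32)[None],1)[0]
        j=np.argmax(np.abs(np.diff(pr))); kk=(k[j]+k[j+1])/2; out.append(px2w(t,*(c+kk*n),z=.1)[:2])
    vx,vy,x,y=cv2.fitLine(np.array(out,np.float32),cv2.DIST_HUBER,0,.001,.001).ravel(); print((vx,vy),np.degrees(np.arctan2(vy,vx)),(x,y))
edge((200,170.),(299,177.),(0,1.)); edge((193,240.),(297,247.),(0,1.)); edge((200,170.),(193,240.),(1.,0)); edge((299,177.),(297,247.),(1.,0))
E
```

```text
time: 2.1
tool_pos: [0.5942, -0.1988, 0.2001]
tool_rot: [-1.571, 0.001, -1.625]
contact_force: [-0.1, 0.7, 1.2]
opening: 0.0699
at [ 0.5942 -0.1988  0.2001] [-1.5714e+00  6.0000e-04 -1.6247e+00] F [-0.1  0.7  1.2] op 0.0699 t 2.1
shift cm [ 0.17 10.51  0.05] rv [ 0.001  0.001 -0.001]
[-0.445  0.55   1.263  0.     1.329 -0.392]
(np.float32(0.05854864), np.float32(0.9982846)) 86.643486 (np.float32(0.6087984), np.float32(0.2241914))
(np.float32(0.06811664), np.float32(0.9976774)) 86.09418 (np.float32(0.4332309), np.float32(0.23732302))
(np.float32(0.9979324), np.float32(-0.064272486)) -3.685082 (np.float32(0.5206828), np.float32(0.36164653))
(np.float32(0.9975872), np.float32(-0.069424555)) -3.9809358 (np.float32(0.5007852), np.float32(0.11258494))
```

View pics/s2.png

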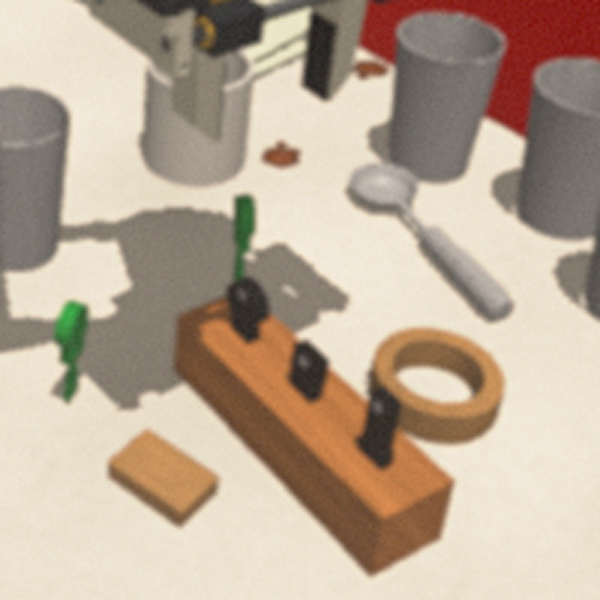

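The jaws are above the key and lined up with it. I'll check how tall the green decoys are before descending.

```bash
python3 - <<'E'
from h import *
t=dict(np.load("top0.npz"))
for a,b in((396,156),(404,216)):
    q=[px2w(t,u,v) for u in range(a-6,a+7) for v in range(b-6,b+7)]; q=[x for x in q if .02<x[2]<.3]; print(len(q),np.max(q,0),np.mean(q,0)) if q else print("low")
plan([.5945,-.2005,.053],-1.626)
E
```

```text
69 [ 0.67085053 -0.11385859  0.07489656] [ 0.6604831  -0.1259805   0.06329398]
62 [ 0.52116453 -0.13956285  0.07439375] [ 0.50801297 -0.14823048  0.06558537]
at [ 0.5943 -0.1988  0.2003] [-1.5710e+00  4.0000e-04 -1.6244e+00] F [-0.8  0.8  0. ] op 0.07 t 2.15
shift cm [ 0.18 14.73  0.03] rv [ 0.     0.002 -0.   ]
```

```bash
python3 -m pendant '[[[0.1,4,0,0,0,0,4.5],[0.1,8,0,0,0,0,4.5],[0.1,11,0,0,0,0,4.5],[0.1,13,0,0,0,0,4.5],[0.1,14.7,0,0,0,0,4.5],[0.1,14.7,0,0,0,0,4.5],[0.1,14.7,0,0,0,0,4.5]]]' 20
python3 - <<'E'
from h import *
plan([.5945,-.2005,.053],-1.626)
d=cam("side"); im=cv2.resize(d["image"][210:330,330:480],(750,600),interpolation=cv2.INTER_CUBIC); cv2.imwrite("pics/s3.png",im[:,:,::-1])
E
```

```text
time: 2.85
tool_pos: [0.5948, -0.2005, 0.0538]
tool_rot: [-1.57, -0.0, -1.625]
contact_force: [0.6, -0.2, 0.4]
opening: 0.0448
at [ 0.5948 -0.2005  0.0538] [-1.5703e+00 -1.0000e-04 -1.6248e+00] F [ 0.6 -0.2  0.4] op 0.0448 t 2.85
shift cm [ 0.    0.08 -0.03] rv [-0.001  0.001  0.   ]
```

View pics/s3.png

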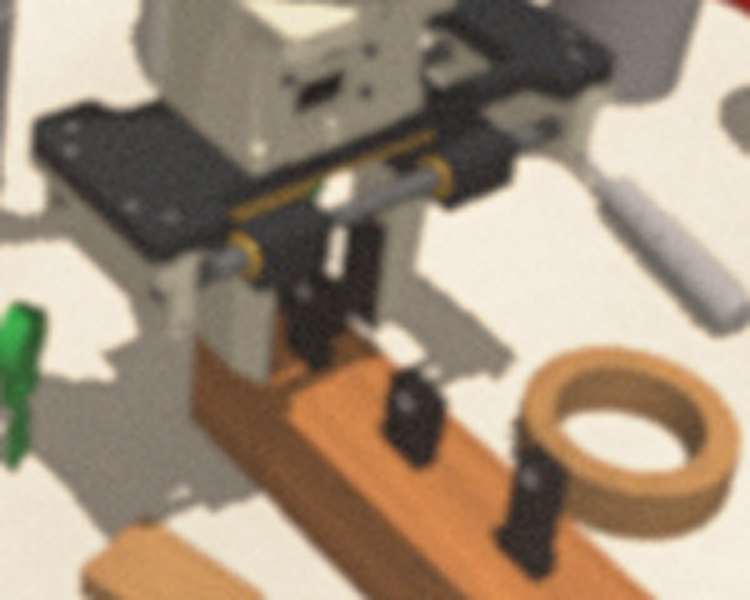

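The fingers straddle the round head, at about (310,320) in the crop, and clear the square key. Closing now.

```bash
python3 -m pendant '[[[0,0,0,0,0,0,2],[0,0,0,0,0,0,1.2],[0,0,0,0,0,0,0.6],[0,0,0,0,0,0,0.6],[0,0,0,0,0,0,0.4],[0,0,0,0,0,0,0.4],[0,0,0,0,0,0,0.4]]]' 40; python3 -c "
from h import *
plan([.5945,-.2005,.10],-1.626)"
```

```text
time: 3.6
tool_pos: [0.5962, -0.2015, 0.0535]
tool_rot: [-1.567, -0.001, -1.626]
contact_force: [6.1, -0.4, -1.6]
opening: 0.0096
at [ 0.5962 -0.2015  0.0535] [-1.5672e+00 -7.0000e-04 -1.6259e+00] F [ 6.1 -0.4 -1.6] op 0.0096 t 3.6
shift cm [-0.09 -4.65 -0.15] rv [-0.004  0.     0.001]
```

```bash
python3 -m pendant '[[[0,0,0.1,0,0,0,0.4],[0,0,0.15,0,0,0,0.4],[0,-0.5,0.15,0,0,0,0.4],[0,-1,0.15,0,0,0,0.4],[0,-2,0.15,0,0,0,0.4],[0,-3,0.15,0,0,0,0.4],[0,-5,0.15,0,0,0,0.4],[0,-8,0.15,0,0,0,0.4],[0,-11,0.15,0,0,0,0.4],[0,-14,0.15,0,0,0,0.4],[0,-14,0.15,0,0,0,0.4],[0,-14,0.15,0,0,0,0.4]]]'; python3 - <<'E'
from h import *
plan([.476,.242,.20],-.065)
d=cam("side"); u,v=map(int,w2px(d,[.596,-.2,.19])); im=cv2.resize(d["image"][v-50:v+50,u-60:u+60],(720,600),interpolation=cv2.INTER_CUBIC); cv2.imwrite("pics/s4.png",im[:,:,::-1])
E
```

```text
time: 4.8
tool_pos: [0.5955, -0.2012, 0.1938]
tool_rot: [-1.571, -0.0, -1.626]
contact_force: [-0.1, -0.1, -0.6]
opening: 0.0097
at [ 0.5955 -0.2012  0.1938] [-1.5711e+00 -2.0000e-04 -1.6258e+00] F [-0.1 -0.1 -0.6] op 0.0097 t 4.8
shift cm [-43.59  -0.62 -14.37] rv [ 0.    -1.561 -0.   ]
```

View pics/s4.png

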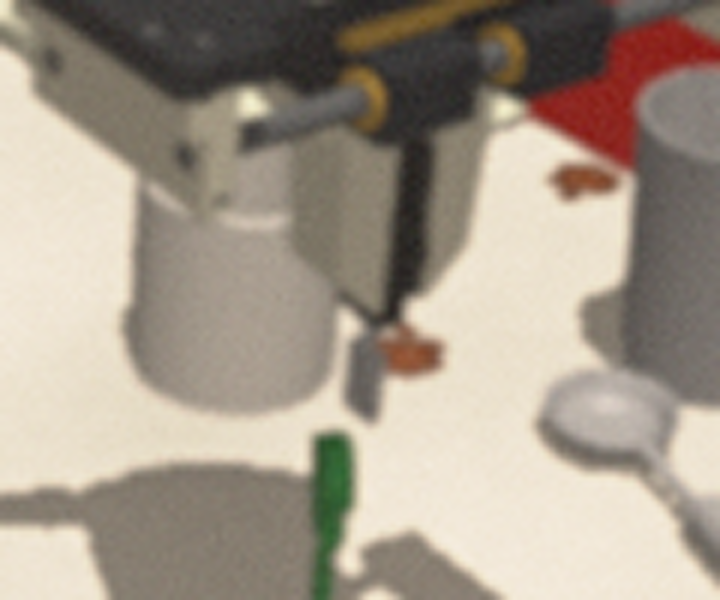

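The key is held with its blade out, at (365,375) in the crop. Next I'll carry it to above the lock and look there.

```bash
python3 -m pendant '[[[-11,-0.6,-3.5,0,-0.4,0,0.4],[-22,-0.6,-7,0,-0.8,0,0.4],[-22,-0.6,-7,0,-0.8,0,0.4],[-22,-0.6,-7,0,-0.8,0,0.4],[-22,-0.6,-7,0,-0.8,0,0.4],[-33,-0.6,-11,0,-1.2,0,0.4],[-33,-0.6,-11,0,-1.2,0,0.4],[-43.5,-0.6,-14.4,0,-1.561,0,0.4],[-43.5,-0.6,-14.4,0,-1.561,0,0.4],[-43.5,-0.6,-14.4,0,-1.561,0,0.4],[-43.5,-0.6,-14.4,0,-1.561,0,0.4],[-43.5,-0.6,-14.4,0,-1.561,0,0.4],[-43.5,-0.6,-14.4,0,-1.561,0,0.4],[-43.5,-0.6,-14.4,0,-1.561,0,0.4],[-43.5,-0.6,-14.4,0,-1.561,0,0.4],[-43.5,-0.6,-14.4,0,-1.561,0,0.4]]]'; python3 -c "
from h import *
plan([.4755,.241,.156],-.065); print(status.observe()['qpos'])"
```

```text
time: 6.45
tool_pos: [0.4765, 0.2404, 0.199]
tool_rot: [-1.571, 0.0, -0.066]
contact_force: [0.5, -0.8, -0.9]
opening: 0.0098
at [0.4765 0.2404 0.199 ] [-1.5708e+00  1.0000e-04 -6.6300e-02] F [ 0.5 -0.8 -0.9] op 0.0098 t 6.45
shift cm [-0.1   4.3   0.05] rv [ 0.    -0.001 -0.   ]
[ 3.23670405e-01  3.81594837e-01  1.54450889e+00  9.41683179e-06
  1.21560957e+00 -1.18083540e+00]
```

```bash
python3 -m pendant '[[[-0.1,2,0.05,0,0,0,0.4],[-0.1,3.5,0.05,0,0,0,0.4],[-0.1,4.3,0.05,0,0,0,0.4],[-0.1,4.3,0.05,0,0,0,0.4],[-0.1,4.3,0.05,0,0,0,0.4]]]'; python3 - <<'E'
from h import *
plan([.4755,.241,.14],-.065)
d=cam("side"); u,v=map(int,w2px(d,[.4755,.241,.115])); print(u,v)
u0,v0=u-40,v-30
# average several frames
A=np.mean([cam("side")["image"].astype(float) for _ in range(4)],0).astype(np.uint8)
im=cv2.resize(A[v0:v0+60,u0:u0+80],(800,600),interpolation=cv2.INTER_CUBIC); cv2.imwrite("pics/s5.png",im[:,:,::-1]); print("crop",u0,v0,"x10")
for n,p in dict(seat=[.4755,.241,.1475],tip=[.4755,.241,.1135],face=[.4755,.241,.104],l=[.468,.2415,.104],r=[.483,.2405,.104]).items(): q=w2px(d,p); print(n,(q[0]-u0+.5)*10-.5,(q[1]-v0+.5)*10-.5)
E
```

```text
time: 6.95
tool_pos: [0.4757, 0.2415, 0.1565]
tool_rot: [-1.57, -0.001, -0.065]
contact_force: [-0.4, 0.2, -0.4]
opening: 0.0101
at [0.4757 0.2415 0.1565] [-1.5705e+00 -7.0000e-04 -6.5100e-02] F [-0.4  0.2 -0.4] op 0.0101 t 6.95
shift cm [-0.02  1.65 -0.06] rv [-0.    -0.     0.001]
222 169
crop 182 139 x10
seat 389.7183888275576 178.51138855389206
tip 408.36997129972997 312.8419091646698
face 413.46068556109327 349.50573101624354
l 382.0288121901076 357.3565722368572
r 444.6912902435308 341.705161330445
```

View pics/s5.png

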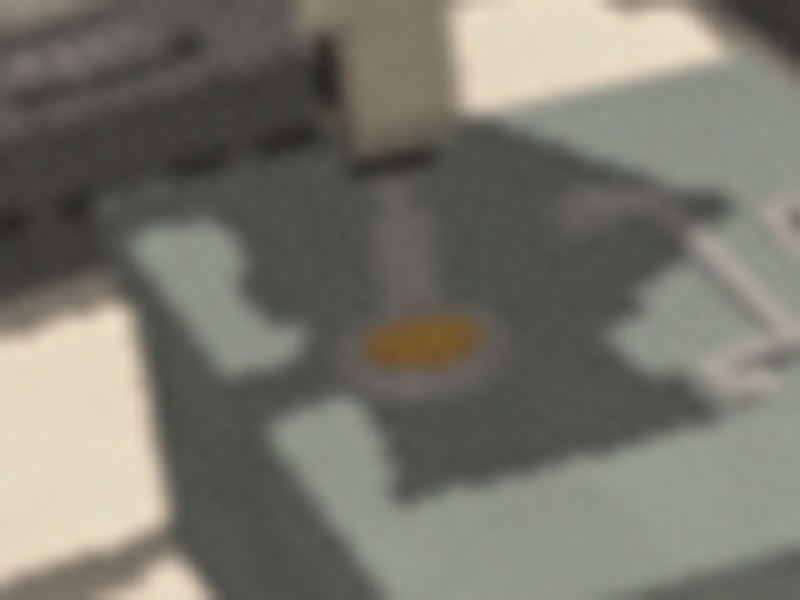

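The blade shows at x 380–438 with its tip near (409,310). The lock's yellow face is centred near (423,342). I'll refine the lock centre by fitting the yellow disc in both clean starting images.

```bash
python3 - <<'E'
from h import *
def disc(im,u,v,k=8,h=14):
    c=cv2.resize(im[v-h:v+h,u-h:u+h],None,fx=k,fy=k,interpolation=cv2.INTER_CUBIC)
    hs=cv2.cvtColor(c,cv2.COLOR_RGB2HSV); m=((hs[...,0]>8)&(hs[...,0]<30)&(hs[...,1]>110)).astype(np.uint8)
    cs=max(cv2.findContours(m,0,1)[0],key=cv2.contourArea); e=cv2.fitEllipse(cv2.convexHull(cs))
    return (e[0][0]+.5)/k-.5+u-h,(e[0][1]+.5)/k-.5+v-h,np.array(e[1])/k
t=dict(np.load("top0.npz")); s=dict(np.load("side0.npz"))
for d,g in((t,(244,228)),(s,(224,174))):
    u,v,ax=disc(d["image"],*g); print(u,v,ax,px2w(d,u,v,z=.104))
d=cam("side"); A=np.mean([cam("side")["image"].astype(float) for _ in range(6)],0).astype(np.uint8)
print("now",disc(A,224,173))
# blade centre by row: brightness profile
g=A.astype(float)
sub=g[155:171,212:234]; print(sub[...,0].astype(int))
for z in(.143,.135,.125,.118):print(z,w2px(d,[.4757,.2412,z]))
E
```

```text
243.16794204711914 226.8804807662964 [10.85718155 11.46242237] [0.47580614 0.24221458 0.104     ]
223.83000469207764 172.77281093597412 [ 4.55233955 10.86916161] [0.47871036 0.24312902 0.104     ]
now (223.83711528778076, 172.7554407119751, array([ 4.42595768, 10.61595726]))
[[ 76  78  77  78  71  64  62  60  54  51  50  53  56  65  78  78  80  79
   77  79  78  77]
 [ 78  78  78  77  70  61  55  56  61  69  72  72  74  75  80  77  80  78
   77  78  79  77]
 [ 79  77  79  77  75  72  71  75  87  90  88  81  81  81  79  80  78  81
   77  79  79  77]
 [ 77  77  78  77  77  77  79  85  96  98  93  85  80  79  77  77  78  80
   78  80  77  77]
 [ 80  78  76  77  79  78  80  84  95 101  97  88  83  81  79  80  80  79
   79  79  79  78]
 [ 78  77  78  76  78  79  81  87  95 102 101  95  91  82  80  79  78  80
   76  77  79  79]
 [ 78  77  78  77  77  76  82  91  99 103 102 100  94  86  79  77  77  79
   78  78  78  79]
 [ 77  78  77  77  77  81  82  93 101 104 104 104  95  87  79  78  79  79
   79  80  79  79]
 [ 75  77  78  79  76  78  83  92  99 103 103 102  97  87  79  78  78  79
   79 
[... 247 characters left out ...]
2 101  91  81  79  78  77
   78  78  77  79]
 [ 80  80  77  81  79  78  81  88  95 103 105 103 100  91  83  77  78  77
   78  77  79  78]
 [ 79  81  79  80  81  78  81  85  94 100 103  99  98  91  85  82  79  78
   79  78  77  79]
 [ 78  77  79  79  78  80  80  84  90 100 100  96  97  93  91  89  87  84
   85  80  79  79]
 [ 79  78  78  79  80  80  82  87  94 101 101 102 102 105 103 103  98  98
   92  86  82  78]]
0.143 (np.float64(220.82089562976262), np.float64(158.15329031642065))
0.135 (np.float64(221.2634631721896), np.float64(161.34244508923368))
0.125 (np.float64(221.81130962133716), np.float64(165.29024277111196))
0.118 (np.float64(222.19130416955096), np.float64(168.02849470082504))
```

```bash
python3 - <<'E'
from h import *
t=dict(np.load("top0.npz")); g=t["image"].max(2).astype(int)
print(g[174:190,415:436])
for p in ([.5957,-.2012,.083],[.5957,-.2012,.069],[.5957,-.2012,.045],[.5957,-.2152,.069],[.5957,-.1872,.069],[.6007,-.2012,.069],[.5907,-.2012,.069]): print(p,np.round(w2px(t,p),2))
E
```

```text
[[111 111 114 111 112 110 110 108 109 108 108 107 106 108 107 108 106 108
  108 107 108]
 [117 116 115 115 117 116 116 115 114 114 113 113 112 112 111 112 108 111
  109 107 110]
 [114 116 114 114 114 116 116 117 117 117 116 117 115 118 119 119 118 115
  116 115 115]
 [110 109 110 110 108 108 104 106 105 105 105 106 109 106 109 111 116 116
  119 118 116]
 [111 108 103 101  96  80  62  57  58  57  59  60  68  65  70  83  97 111
  115 119 116]
 [113 100  79  69  64  46  25  18  14  18  18  25  30  27  32  39  60  92
  108 110 110]
 [114 101  65  50  47  33  12   8   6   9   9  15  18  14   5  13  43  82
  106 105 109]
 [116 100  62  49  42  28   7   3   9   8  14  21  23  13   4  13  44  87
  110 112 111]
 [121 107  75  66  61  45  19   6   3   2  16  24  23  14  10  22  56  99
  113 114 113]
 [122 116 108 106 103  89  60  48  46  43  45  45  48  43  46  54  78 110
  119 117 117]
 [121 122 119 119 119 116 104 103 101 101 101 102 101 101 100 102 109 117
  119 118 119]
 [119 119 121 120 120 119 119 118 117 120 119 119 118 118 118 118 120 120
  120 120 119]
 [114 115 114 115 114 117 113 114 117 115 116 116 118 118 119 118 120 119
  119 122 121]
 [116 115 114 116 116 113 116 114 112 114 114 115 113 113 112 112 115 118
  117 120 123]
 [116 115 116 114 116 115 114 114 116 115 114 115 114 111 114 114 113 114
  114 115 116]
 [120 119 121 120 118 120 119 119 117 118 118 117 116 116 115 115 116 115
  115 114 114]]
[0.5957, -0.2012, 0.083] [427.14 180.29]
[0.5957, -0.2012, 0.069] [426.09 181.01]
[0.5957, -0.2012, 0.045] [424.35 182.2 ]
[0.5957, -0.2152, 0.069] [431.76 181.07]
[0.5957, -0.1872, 0.069] [420.43 180.94]
[0.6007, -0.2012, 0.069] [426.08 179.  ]
[0.5907, -0.2012, 0.069] [426.11 183.02]
```

Top and side disagree by about 1.8 mm on the lock's x. I'll take the middle, which is inside the chamfer's capture range, and descend gently feeling for contact.

```bash
python3 -m pendant '[[[0.07,0.3,-0.03,0,0,0,0.4],[0.07,0.6,-0.03,0,0,0,0.4],[0.07,0.8,-0.03,0,0,0,0.4],[0.07,1.0,-0.03,0,0,0,0.4],[0.07,1.15,-0.03,0,0,0,0.4],[0.07,1.15,-0.03,0,0,0,0.4]]]'; python3 -m pendant '[[[0,0.15,0,0,0,0,0.4],[0,0.3,0,0,0,0,0.4],[0,0.3,0,0,0,0,0.4]]]'
```

```text
time: 8.15
tool_pos: [0.4759, 0.2412, 0.1443]
tool_rot: [-1.571, 0.0, -0.065]
contact_force: [-0.5, 0.2, -0.0]
opening: 0.0094
time: 8.45
tool_pos: [0.4759, 0.2412, 0.1413]
tool_rot: [-1.571, 0.0, -0.065]
contact_force: [0.2, -0.4, -0.5]
opening: 0.01
```

The tip is about 5 mm in with no force. Continuing towards the first pin, where I expect TCP z of about 0.1285.

```bash
python3 -m pendant '[[[0,0.3,0,0,0,0,0.4],[0,0.6,0,0,0,0,0.4],[0,0.8,0,0,0,0,0.4],[0,0.95,0,0,0,0,0.4],[0,0.95,0,0,0,0,0.4]]]'; python3 -m pendant '[[[0,0.2,0,0,0,0,0.4],[0,0.35,0,0,0,0,0.4],[0,0.4,0,0,0,0,0.4]]]'
```

```text
time: 8.95
tool_pos: [0.4759, 0.2412, 0.1318]
tool_rot: [-1.571, 0.0, -0.065]
contact_force: [-0.2, 0.3, -0.8]
opening: 0.0095
time: 9.25
tool_pos: [0.4759, 0.2412, 0.1279]
tool_rot: [-1.571, 0.0, -0.065]
contact_force: [1.0, -0.1, 0.6]
opening: 0.0098
```

```bash
python3 -m pendant '[[[0,0.1,0,0,0,0,0.4],[0,0.1,0,0,0,0,0.4]]]'; python3 -m pendant '[[[0,0.1,0,0,0,0,0.4],[0,0.1,0,0,0,0,0.4]]]'
```

```text
time: 9.45
tool_pos: [0.4761, 0.2412, 0.1272]
tool_rot: [-1.571, -0.0, -0.065]
contact_force: [-0.3, 0.1, 1.6]
opening: 0.0098
time: 9.65
tool_pos: [0.4758, 0.2412, 0.1259]
tool_rot: [-1.571, 0.0, -0.065]
contact_force: [-1.6, -0.0, -0.5]
opening: 0.0097
```

```bash
python3 -m pendant '[[[0,0.1,0,0,0,0,0.4],[0,0.15,0,0,0,0,0.4],[0,0.15,0,0,0,0,0.4]]]'; python3 -m pendant '[[[0.1,0,0,0,0,0,0.4],[0.2,0,0,0,0,0,0.4],[0.2,0,0,0,0,0,0.4]]]';  python3 -m pendant '[[[-0.2,0,0,0,0,0,0.4],[-0.4,0,0,0,0,0,0.4],[-0.4,0,0,0,0,0,0.4]]]'
```

```text
time: 9.95
tool_pos: [0.4759, 0.2413, 0.1249]
tool_rot: [-1.571, 0.0, -0.065]
contact_force: [-1.7, -0.7, 6.0]
opening: 0.0099
time: 10.25
tool_pos: [0.4772, 0.241, 0.1241]
tool_rot: [-1.571, 0.002, -0.065]
contact_force: [-3.1, 0.6, 0.1]
opening: 0.0096
time: 10.55
tool_pos: [0.4754, 0.2414, 0.1249]
tool_rot: [-1.57, -0.004, -0.065]
contact_force: [4.7, -0.1, -1.7]
opening: 0.0096
```

```bash
python3 -m pendant '[[[0.2,0.1,0,0,0,0,0.4],[0.4,0.15,0,0,0,0,0.4],[0.52,0.15,0,0,0,0,0.4],[0.52,0.15,0,0,0,0,0.4],[0.3,0.2,0,0,0,0,0.4],[0.1,0.2,0,0,0,0,0.4],[-0.02,0.2,0,0,0,0,0.4],[-0.02,0.2,0,0,0,0,0.4],[0.22,0.2,0,0,0,0,0.4],[0.22,0.2,0,0,0,0,0.4]]]'
```

```text
time: 11.55
tool_pos: [0.476, 0.2411, 0.1225]
tool_rot: [-1.571, 0.001, -0.065]
contact_force: [1.3, -0.1, -0.0]
opening: 0.01
```

```bash
python3 -m pendant '[[[0.2,0.05,0,0,0,0,0.4],[0.3,0.05,0,0,0,0,0.4],[0.3,0.05,0,0,0,0,0.4]]]';python3 -m pendant '[[[-0.3,0.05,0,0,0,0,0.4],[-0.6,0.05,0,0,0,0,0.4],[-0.6,0.05,0,0,0,0,0.4]]]';python3 -m pendant '[[[0.2,0,0,0,0,0,0.4],[0.3,0,0,0,0,0,0.4],[0.3,0,0,0,0,0,0.4]]]'
```

```text
time: 11.85
tool_pos: [0.4778, 0.2409, 0.1215]
tool_rot: [-1.572, 0.004, -0.065]
contact_force: [-4.8, -0.0, -0.5]
opening: 0.0095
time: 12.15
tool_pos: [0.4752, 0.2416, 0.1222]
tool_rot: [-1.57, -0.006, -0.065]
contact_force: [5.6, 0.3, -2.3]
opening: 0.0097
time: 12.45
tool_pos: [0.4761, 0.2412, 0.1215]
tool_rot: [-1.571, 0.0, -0.065]
contact_force: [0.1, 0.5, 0.4]
opening: 0.0097
```

The first pin has given way: z dropped 3 mm with almost no force. On to the second, expected at TCP z of about 0.116.

```bash
python3 -m pendant '[[[0.02,0.2,0,0,0,0,0.4],[0.02,0.35,0,0,0,0,0.4],[0.02,0.45,0,0,0,0,0.4],[0.02,0.45,0,0,0,0,0.4]]]';python3 -m pendant '[[[0,0.1,0,0,0,0,0.4],[0,0.15,0,0,0,0,0.4],[0,0.15,0,0,0,0,0.4]]]'
```

```text
time: 12.85
tool_pos: [0.4767, 0.2414, 0.1177]
tool_rot: [-1.57, -0.001, -0.065]
contact_force: [0.4, 0.2, 5.2]
opening: 0.0099
time: 13.15
tool_pos: [0.4769, 0.2412, 0.1156]
tool_rot: [-1.57, -0.001, -0.065]
contact_force: [2.4, 0.2, -0.6]
opening: 0.0098
```

```bash
python3 -m pendant '[[[0,0.1,0,0,0,0,0.4],[0,0.15,0,0,0,0,0.4],[0,0.15,0,0,0,0,0.4]]]';python3 -m pendant '[[[0.2,0.05,0,0,0,0,0.4],[0.3,0.1,0,0,0,0,0.4],[0.3,0.1,0,0,0,0,0.4],[0,0.1,0,0,0,0,0.4],[-0.3,0.1,0,0,0,0,0.4],[-0.3,0.1,0,0,0,0,0.4],[-0.1,0.1,0,0,0,0,0.4],[0,0.1,0,0,0,0,0.4],[0,0.1,0,0,0,0,0.4]]]'
```

```text
time: 13.45
tool_pos: [0.4768, 0.2412, 0.114]
tool_rot: [-1.571, -0.001, -0.065]
contact_force: [3.7, -0.6, -0.8]
opening: 0.0105
time: 14.35
tool_pos: [0.476, 0.2411, 0.1129]
tool_rot: [-1.571, 0.001, -0.065]
contact_force: [-0.5, -0.2, -1.6]
opening: 0.0098
```

```bash
python3 -m pendant '[[[0,0.1,0,0,0,0,0.4],[0,0.15,0,0,0,0,0.4],[0,0.15,0,0,0,0,0.4]]]';python3 -m pendant '[[[0.2,0.05,0,0,0,0,0.4],[0.3,0.1,0,0,0,0,0.4],[0.3,0.1,0,0,0,0,0.4],[0,0.1,0,0,0,0,0.4],[-0.3,0.1,0,0,0,0,0.4],[-0.3,0.1,0,0,0,0,0.4],[-0.1,0.1,0,0,0,0,0.4],[0,0.1,0,0,0,0,0.4],[0,0.1,0,0,0,0,0.4]]]'
```

```text
time: 14.65
tool_pos: [0.4761, 0.2412, 0.1117]
tool_rot: [-1.571, 0.0, -0.065]
contact_force: [-1.2, -0.4, 2.2]
opening: 0.0096
time: 15.55
tool_pos: [0.476, 0.2416, 0.1116]
tool_rot: [-1.57, 0.001, -0.065]
contact_force: [-3.9, 0.9, 12.4]
opening: 0.0096
```

Blocked at z 0.1116 with 12 N. That could be the seat or a pin, so I'll look.

```bash
python3 - <<'E'
from h import *
A=np.mean([cam("side")["image"].astype(float) for _ in range(4)],0).astype(np.uint8)
im=cv2.resize(A[150:190,200:250],(750,600),interpolation=cv2.INTER_CUBIC); im=np.clip(im.astype(float)*1.8,0,255).astype(np.uint8); cv2.imwrite("pics/s6.png",im[:,:,::-1])
E
```

```text
(no output)
```

View pics/s6.png

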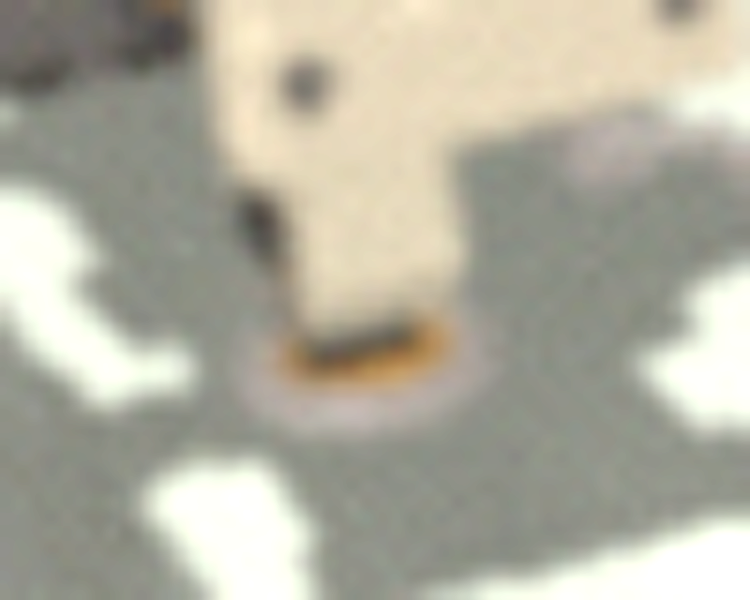

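The black collar, at about (305–410, 345), lies on the yellow face with no steel visible under it, so it looks seated. One more light wiggle to be sure, then the turn.

```bash
python3 -m pendant '[[[0.2,-0.05,0,0,0,0,0.4],[0.33,-0.05,0,0,0,0,0.4],[0.33,-0.05,0,0,0,0,0.4],[0,-0.05,0,0,0,0,0.4],[-0.25,-0.05,0,0,0,0,0.4],[-0.25,-0.05,0,0,0,0,0.4],[0.03,-0.05,0,0,0,0,0.4],[0.03,-0.05,0,0,0,0,0.4],[0.03,-0.05,0,0,0,0,0.4]]]' 50; python3 -m pendant '[[[0,0,0,0,0.1,0,0.4],[0,0,0,0,0.2,0,0.4],[0,0,0,0,0.3,0,0.4],[0,0,0,0,0.3,0,0.4]]]'; python3 -c "
from h import *
print(status.observe()['torque'])"
```

```text
time: 16.65
tool_pos: [0.4761, 0.2415, 0.1116]
tool_rot: [-1.57, 0.001, -0.065]
contact_force: [-1.9, 0.8, 10.2]
opening: 0.0096
time: 17.05
tool_pos: [0.4763, 0.2415, 0.1116]
tool_rot: [-1.57, 0.001, -0.368]
contact_force: [-1.4, 0.7, 9.0]
opening: 0.0096
[0.12183923 0.27082658 0.0491475 ]
```

Unmoved by the wiggle and turning freely, so it is seated. Continuing the quarter turn, allowing for the 0.15 rad of play.

```bash
python3 -m pendant '[[[0,0,0,0,0.12,0,0.4],[0,0,0,0,0.24,0,0.4],[0,0,0,0,0.36,0,0.4],[0,0,0,0,0.48,0,0.4],[0,0,0,0,0.6,0,0.4],[0,0,0,0,0.72,0,0.4],[0,0,0,0,0.84,0,0.4],[0,0,0,0,0.96,0,0.4],[0,0,0,0,1.08,0,0.4],[0,0,0,0,1.2,0,0.4],[0,0,0,0,1.3,0,0.4],[0,0,0,0,1.34,0,0.4],[0,0,0,0,1.34,0,0.4],[0,0,0,0,1.34,0,0.4]]]'; python3 - <<'E'
from h import *
print(status.observe()['torque'],status.observe()['qpos'])
A=np.mean([cam("side")["image"].astype(float) for _ in range(4)],0).astype(np.uint8)
B=np.mean([cam("top")["image"].astype(float) for _ in range(2)],0).astype(np.uint8)
im=cv2.resize(A[150:190,200:250],(750,600),interpolation=cv2.INTER_CUBIC); im=np.clip(im.astype(float)*1.8,0,255).astype(np.uint8); cv2.imwrite("pics/s7.png",im[:,:,::-1])
print(status.observe()['torque'])
E
```

```text
time: 18.45
tool_pos: [0.4767, 0.2418, 0.1116]
tool_rot: [-1.571, 0.001, -1.705]
contact_force: [-0.6, 2.2, 7.3]
opening: 0.0099
[0.34959487 0.09644836 0.05997449] [3.25321179e-01 4.78536094e-01 1.65726858e+00 1.48805718e-03
 1.00520355e+00 4.58639993e-01]
[0.30678116 0.11146354 0.07820803]
```

View pics/s7.png

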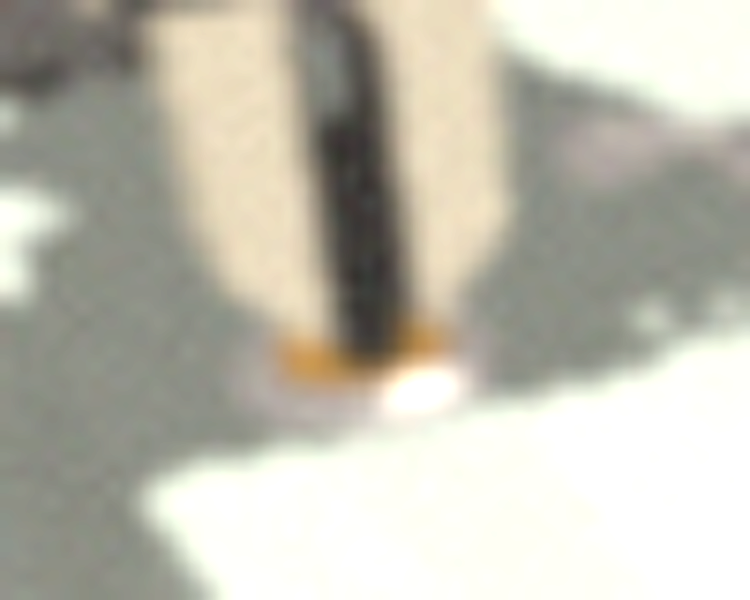

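The key is upright, seated and turned, with 0.06–0.08 N m on the wrist as the spring would give. I'll add a small margin turn, check that it holds, and hand in.

```bash
python3 -m pendant '[[[0,0,0,0,0.03,0,0.4],[0,0,0,0,0.05,0,0.4],[0,0,0,0,0.05,0,0.4],[0,0,0,0,0.05,0,0.4],[0,0,0,0,0.05,0,0.4],[0,0,0,0,0.05,0,0.4]]]'; python3 - <<'E'
from h import *
for i in range(4): cam("side"); print(status.observe()['torque'].round(3),status.observe()['contact_force'].round(1))
print(status.observe()['tool_rot'],robot.hand_in())
E
```

```text
time: 19.35
tool_pos: [0.4767, 0.2419, 0.1116]
tool_rot: [-1.571, 0.001, -1.755]
contact_force: [-0.3, 2.5, 7.9]
opening: 0.0096
[0.309 0.137 0.063] [-0.7  1.7  7.9]
[0.355 0.082 0.073] [0.2 1.8 8.4]
[0.317 0.086 0.05 ] [-0.5  1.8  7.6]
[0.292 0.056 0.116] [-0.5  2.   8.4]
the job is handed in; nothing more can be done
[-1.57085155e+00  1.42965706e-03 -1.75483394e+00] None
```

I pulled the round-headed key from the block, wiggled it past both pins into the lock and turned it clockwise. The job went in at about 19.5 s with the key still gripped; the hand-in gave no verdict.

**Last checks:**
- **Turn:** the tool turned 1.69 rad, so after the 0.15 rad of play I estimate the plug at about 1.54 rad. I could not read the plug directly. The wrist torque of 0.05–0.12 N m roughly fits the spring.
- **Depth:** in the last side picture the collar sits on the lock's face, upright. That picture was taken just before a final 0.05 rad turn. The height stayed at 0.1116 m through an extra wiggle and the whole turn.
- **Forces:** the push on the lock was about 8 N at the end. The highest reading during insertion was about 12 N, but forces were only read at the end of each move. The grip was set to 50 N.

**Disagreements:**
- The two cameras differed by about 1.8 mm on the lock's position. I aimed between them and the key went in without side force.
- The first clear resistance came about 3.5 mm lower than the first pin should be. The second pin showed only as a brief 5 N reading.
- I did not check the other keys and the bystanders with a final picture, but no move went near them apart from the closely spaced keys in the block.

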